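# Charge the oil patch-test filter stand with its hand pump

## Robot

A 6-joint arm with a two-finger parallel gripper is mounted at the origin on a cart in front of the work surface, level with it; the furniture and walls round the work are solid. World frame = base frame: x ahead of the robot, y to its left, z up, the work surface at z = 0. Lengths are in mm, angles in degrees, forces in N, time in s.
With the tool pointing down it reaches from about 300 to 850 mm from the base axis. Payload 4.2 kg.
Tool frame: the origin (TCP) lies on the centre line of the jaws, within the pads' length; the fingertips stand 14 mm ahead of it and the grasp point (between the pads) lies 5 mm behind it (env.finger_overhang is the z of the fingertips in the tool frame, in mm); z points along the fingers, y is the line along which they close (so a half turn about z gives the same grasp; the last joint's range is limited). The gripper opens to 91 mm and grips with 3 to 60 N. Pads are 32 mm wide; open, the fingers measure 118 mm over their backs; the gripper's body (76 mm by 178 mm) begins 60 mm behind the grasp point.
Start: joints at [71.276, 18.312, 89.639, -0, 72.044, -1.146], TCP at [173.657, 548.165, 227.976] pointing down, gripper open.
Joint ranges: [-177.97, 177.97], [-48.28, 115.42], [12.27, 149.76], [-77.06, 257.06], [2.81, 150.46], [-146.56, 146.56]. Speed limits (degrees/s): [147.25, 147.25, 180, 180, 180, 180].

## Interface

Orientations are given as [roll, pitch, yaw] about the fixed x, y, z axes, in that order (R = Rz(yaw) Ry(pitch) Rx(roll)).
In Python, from workcell import sensors, viewer, env gives the robot as it stands. The module is installed in compiled form; this text tells all that it offers.
- The arm moves only by the tool step_arm, never from a script. Its argument "plan" is one flat list of numbers, 6 for each row, row after row: the shift along the tool's x, y, z in cm, then the turn, a rotation vector about the tool's x, y, z in rad. In form: [x, y, z, wx, wy, wz, x, y, z, wx, wy, wz, ...]. A call has 1 to 5 rows; each row shifts and turns the commanded pose from where the row before left it, along the tool's axes as they then stand; what a row does not reach is not made up. A row lasts 1/12 s, in which the tool goes at most 41.7 mm and 7.16 degrees, less where a joint would pass 70% of its speed; a pose out of reach is approached as far as the arm can. A call is refused whole if a number of a shift passes 4.17 or a number of a turn 0.125, either way. A call with a gripper value outside its range is refused whole. "hand" is the finger opening in cm, from 0 to 9.12, set as the call begins (left out, the last holds). The fingers move at their own pace and stop on an object; "newtons" is the grip in N (left out, the last holds). Time passes only in rows, so rows that do not move let the fingers close. It gives the time, the measured TCP pose, the force, the opening and the grip force at its end, in the units of the state.
- sensors.state(): the state, without advancing time (a new reading comes with each control period).
- viewer.grab_frame(name): name is "scene" or "top" or "wrist"; returns a dict with "img" (420x560x3 uint8, red, green, blue), "fx", "fy", "cx", "cy" (pixels), "position" and "attitude" of the camera in the world. Camera axes: x right, y down, z forward; pixel columns grow to the right and rows downward; lengths in mm; the calibration is good to about 2 mm. The wrist camera is an equidistant fisheye: a pixel r from the principal point sees the ray r / f radians off the axis. A picture is of the moment at which its call begins. There is no depth.
- env.job_done(): hands the job in; it is judged then, once.
Trained networks look in a picture, given as the dict that the camera call returned (one of the last four; its "shot" number tells which), for a name from the list of things; names that differ only in an ending like _2 or _b are one class to them, and where a whole thing is asked for, a point or a joint stands for the part that bears it (a point fixed in the world has none). Each returns a list of dicts, best first, with "score" (0 to 1); they miss things now and then, are a little off and sometimes report something else, mostly with a low value. They report only what shows in the picture. A call takes as long as a camera call. They do not tell look-alikes from the thing itself.
- viewer.boxes_of(name, picture): "location" ([column, row] in pixels, amid what is visible of it).
- viewer.pinpoint(name, picture): "location" ([column, row] in pixels: a listed point, or the origin of a listed thing).
The state is a dict: "time_s": time; "qpos": joint angles; "qvel": joint speeds; "effort": joint torques, N m; "ee_pos": TCP position; "ee_rot": TCP orientation; "force": force on the tool from outside, world axes, zero at the start; "torque": the same for the moment, N m; "gripper_width": finger opening in mm; "gripper_force": force on a finger pad.
Only numpy, scipy, OpenCV 4.12 (cv2) and the standard library are available. Lean on these libraries where they do the work, as an engineer would, in place of code of your own. Each camera call takes 0.05 s, during which the arm holds its last target. There are 200 camera calls.

## Task

Get the filter stand ready to run: push the glass beaker along the bench into the wire guide under the spout, and swing the red vent lever shut, so that it points straight out to the front of the stand. Then work the yellow-topped pump plunger with full strokes, all the way down and all the way up again, until the indicator pin beside it has popped fully out and shows its green band, and leave beaker and lever in place. Do it with the fingertips only: the beaker stays on the bench and upright, the pin itself is not touched, and the other things stay where they stand.

Things in the scene. Friction and masses are not known exactly. Their poses are not given: they have to be found in the camera images.
- filter_stand: the fixed filter stand: grey base plate 105 mm deep (x), 240 mm wide (y), 14 mm high; origin on the bench at the middle of its front edge, x to the back of the stand (away from the robot), y left, z up. From left to right it carries the steel filter holder, a dark steel block (x 12 to 76, y -13 to 53 mm, 94 mm high) with the pin, the blue pump barrel and the vent valve
- filter_top (a point): top of the steel filter holder: axis at x 52, y 85 mm of the stand, radius 38 mm, 204 mm high; a thin pipe joins its side to the block, up to 170 mm high. Not to be handled
- spout_tip (a point): mouth of the spout, 98 mm above the bench, at x -35, y 85 mm of the stand: a steel tube 7 mm thick that comes straight forward from the filter holder, its top 115 mm above the bench
- beaker_place (a point): point on the bench under the spout, where the middle of the beaker's underside belongs, at x -45, y 85 mm of the stand, whose axes it has. Round its far side runs a wire guide (5 mm wire, 33 to 39 mm above the bench): an arc of 35 mm clear radius whose flared ends lie 6 mm in front of this point, 47 mm to each side. Push the beaker in from the front until it stops
- beaker: the loose, empty glass beaker, 68 mm in diameter (rim 72 mm, from 84 mm up), 93 mm high, about 110 g, so it tips if pushed high up; origin at the centre of its underside. It starts in front of the guide, 55 to 80 mm nearer the robot and up to 25 mm to the right (15 mm to the left) of its place
- vent (a joint): angle of the red vent lever about its upright axis, rad: 0 = shut (points straight to the front, -x of the stand), 1.57 = open (points right, -y of the stand, along the vent pipe). Starts at 1.0 to 1.57; has a stop at 0; light friction (about 1.2 N at the tip), stays where it is left. While it is open the pin sinks back after every stroke
- vent_pivot (a point): the lever's axis at the lever's mid height, 112 mm above the bench, at x 35, y -104 mm of the stand; axes as the stand. The lever is a bar 10 mm wide and 8 mm high, its end 66 mm from this axis; the brass valve below it reaches 100 mm above the bench
- vent_tip (a point): point on the middle line of the red lever, 60 mm from its axis
- plunger (a joint): how far the pump plunger is pressed down, m: 0 = up, 0.025 = all the way down. A spring brings it up again: 3.5 N at the top, 10.5 N at the bottom, and pumping adds about 1 N. A stroke counts only if it goes from nearly the top (within 3 mm) to nearly the bottom (within 3 mm)
- plunger_top (a point): middle of the top of the yellow mushroom knob of the plunger, 45 mm in diameter, slightly domed; 166 mm above the bench when up, 141 mm when down. The plunger moves straight down
- pin_top (a point): middle of the top of the indicator pin, at x 30, y 22 mm of the stand: upright, 11 mm in diameter, white with a green foot. 105 mm above the bench at the start, 134 mm when fully out; only then the upper 4 mm of the green foot show
- petri_dish: bystander: glass dish 60 mm in diameter, 15 mm high, loose, in front of the pump; origin at the centre of its underside
- tweezers: bystander: steel tweezers 130 mm long, 14 mm wide, 9 mm high, lying loose in front of the vent valve; origin at the centre of the underside, long side along its y
- sample_bottle: bystander: brown glass bottle with black cap, 66 mm in diameter, 140 mm high, loose, behind the stand; origin at the centre of its underside
- cuvette: bystander: small clear cuvette with white cap, 14 mm square, 50 mm high, loose, left of the spout; origin at the centre of its underside
- pin: the indicator pin, running upright in the dark steel block; origin 91 mm below its top. Not to be touched. With the vent shut each full stroke raises it by 6 mm, so five bring it fully out (29 mm); it stays up between strokes (settling back by 2 to 3 mm as the plunger comes up)
Mind the look-alikes: they are no part of the job. Leave any pink or turquoise look-alike of the beaker alone.

How it is judged:
By the outcome, as a careful person would: the job done as asked, in the order asked, and still so for the second after the job is handed in, with the robot touching nothing.
It also fails if it takes over 64 s, if anything falls off the work surface, if the arm or the gripper's body presses on something with over 40 N, if the wrist force passes 120 N, or if a joint passes its speed limit or range.

## Working session

There is one attempt and no reset: what is moved stays moved. The work goes in short steps, Python scripts to look and compute and a tool call to move; the robot and the scene stay as the last step left them, time stands still between calls to the robot, and variables do not carry over. Pictures are saved under pics/ and viewed, at most 10 in all, crops included, and the job is handed in when it is done.

Besides the shell and the picture viewer there is one more tool, called after ">>>" as a command line: name --argument value ..., lists and objects as JSON in quotes. step_arm: Moves the arm, as the interface text tells. Its arguments: {"type":"object","properties":{"plan":{"type":"array","items":{"type":"number"}},"hand":{"type":"number"},"newtons":{"type":"number"}},"required":["plan"]}

```bash
mkdir -p pics
cat > h.py <<'E'
import numpy as np, cv2
from workcell import sensors, viewer, env
from scipy.spatial.transform import Rotation as R
def cam(f):
    a=np.array(f["attitude"],float)
    Rm=a if a.shape==(3,3) else R.from_euler('xyz',a,degrees=True).as_matrix()
    return Rm,np.array(f["position"],float)
def ray(f,px,fish=False):
    Rm,p=cam(f); u=(px[0]-f["cx"])/f["fx"]; v=(px[1]-f["cy"])/f["fy"]
    if fish:
        r=np.hypot(u,v); d=np.array([u/r*np.sin(r),v/r*np.sin(r),np.cos(r)]) if r>0 else np.array([0,0,1.])
    else: d=np.array([u,v,1.])
    d=Rm@d; return p,d/np.linalg.norm(d)
def atz(f,px,z,fish=False):
    p,d=ray(f,px,fish); return p+d*(z-p[2])/d[2]
def proj(f,X):
    Rm,p=cam(f); c=Rm.T@(np.array(X,float)-p); return [f["cx"]+f["fx"]*c[0]/c[2],f["cy"]+f["fy"]*c[1]/c[2]]
def tri(rays):
    A=0;b=0
    for p,d in rays:
        M=np.eye(3)-np.outer(d,d);A=A+M;b=b+M@p
    return np.linalg.solve(A,b)
E
cat > a.py <<'E'
from h import *
F={n:viewer.grab_frame(n) for n in("scene","top")}
for n,f in F.items():
    cv2.imwrite(f"pics/{n}1.png",f["img"][:,:,::-1]); print(n,f["position"],f["attitude"],f["fx"],f["cx"],f["cy"])
Z=dict(filter_stand=0,filter_top=204,spout_tip=98,beaker_place=0,beaker=0,vent_pivot=112,vent_tip=112,plunger_top=166,pin_top=105,petri_dish=0,tweezers=0,sample_bottle=0,cuvette=0)
for k,z in Z.items():
    for n,f in F.items():
        for o in viewer.pinpoint(k,f)[:3]: print(k,n,np.round(o["location"]),round(o["score"],2),np.round(atz(f,o["location"],z)))
print(sensors.state())
E
python3 a.py
```

```text
scene [ 486.32329221 1149.49737352  871.25836195] [-1.23492112e+02  1.41705468e-01 -1.77458466e+02] 469.2625929691384 280.5657520530198 210.2975078479466
top [ 367.37274283  102.45070042 1157.84542179] [-169.77292416   -1.071114    -88.37608187] 386.5510793752766 273.7395593153384 207.10174432334875
filter_stand scene [251. 269.] 0.73 [617. 139.   0.]
filter_stand scene [248. 276.] 0.66 [621. 169.  -0.]
filter_stand top [248. 192.] 0.59 [622. 166.   0.]
filter_top scene [217. 231.] 0.91 [681. 240. 204.]
filter_top top [220. 150.] 0.58 [686. 232. 204.]
spout_tip scene [248. 268.] 0.84 [610. 248.  98.]
spout_tip top [214. 189.] 0.97 [604. 256.  98.]
beaker_place scene [256. 298.] 0.75 [592. 252.   0.]
beaker_place top [218. 196.] 0.58 [605. 259.   0.]
beaker scene [283. 302.] 0.87 [522. 266.   0.]
beaker scene [317. 281.] 0.79 [432. 182.   0.]
beaker scene [348. 212.] 0.61 [ 320. -164.    0.]
beaker top [357. 295.] 0.96 [ 322. -165.    0.]
beaker top [245. 257.] 0.68 [423. 168.   0.]
beaker top [214. 223.] 0.66 [522. 264.   0.]
vent_pivot scene [245. 220.] 0.55 [639.  60. 112.]
vent_pi
[... 702 characters left out ...]
 194.] 0.56 [609. 332.   0.]
{'time_s': 1.4, 'qpos': array([ 7.12770299e+01,  1.83121311e+01,  8.96387821e+01, -1.76782710e-03,
        7.20443777e+01, -1.14583166e+00]), 'qvel': array([ 0.07955468, -0.03755903,  0.023432  , -0.02786858, -0.08116508,
       -0.09216623]), 'effort': array([-4.53518287e-04, -4.12355769e+01, -2.32226819e+01,  7.28293508e-02,
        3.76638654e-02, -8.95641961e-06]), 'ee_pos': array([173.65629233, 548.1658812 , 227.97508657]), 'ee_rot': array([1.79995325e+02, 1.77560499e-03, 1.62423406e+02]), 'force': array([-0.13188643, -0.25616301, -0.59425466]), 'torque': array([-0.028809  ,  0.04852132, -0.01781876]), 'gripper_force': 0.0, 'gripper_width': 91.2398738029606}
```

Run:
```python
import cv2,numpy as np
s=cv2.imread('pics/scene1.png')[180:345,150:390];t=cv2.imread('pics/top1.png')[110:310,160:400]
s=cv2.resize(s,(720,495),interpolation=cv2.INTER_CUBIC);t=cv2.resize(t,(720,600),interpolation=cv2.INTER_CUBIC)
cv2.imwrite('pics/s1c.png',s);cv2.imwrite('pics/t1c.png',t)
```

```text
(no output)
```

View pics/s1c.png

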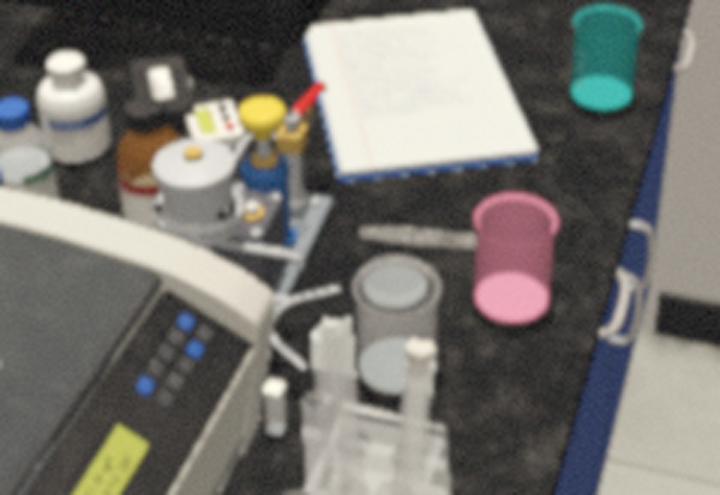

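View pics/t1c.png

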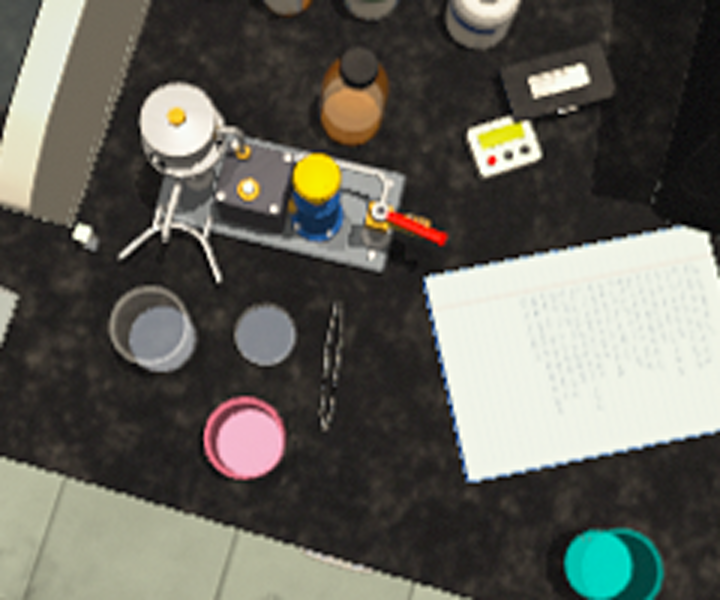

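Run:
```python
from h import *
from scipy.optimize import least_squares
S=dict(f=(52,85),v=(35,-104),s=(-35,85),b=(-45,85)); W=dict(f=(684,236),v=(634,60.5),s=(607,252),b=(600,256))
def T(p,q):
    c,s=np.cos(p[2]),np.sin(p[2]); return np.array([p[0]+c*q[0]-s*q[1],p[1]+s*q[0]+c*q[1]])
r=least_squares(lambda p:np.concatenate([T(p,S[k])-W[k] for k in S]),[620,160,-.2])
print(r.x,np.degrees(r.x[2]),r.fun.round(1))
for k in S: print(k,T(r.x,S[k]).round())
c,s=np.cos(r.x[2]),np.sin(r.x[2])
inv=lambda w:np.array([[c,s],[-s,c]])@(np.array(w)-r.x[:2])
for n,w in dict(beaker=(522,265),plunger=(657,110),venttip=(609.5,10.5),cuv=(611,332),dish=(534,144)).items(): print(n,inv(w).round())
v=inv((609.5,10.5))-[35,-104]; print("vent",np.arctan2(-v[1],-v[0]),np.hypot(*v))
a=cv2.imread('pics/scene1.png');t=cv2.imread('pics/top1.png')
cv2.imwrite('pics/both1.png',np.vstack([cv2.resize(a[:, :400],None,fx=.95,fy=.95)[100:],cv2.resize(t[90:260,60:260],(380,300))]))
```

```text
[ 6.21572134e+02  1.64594685e+02 -2.12653051e-01] -12.184122347799095 [ 6.3  0.7 -0.2 -4.9 -1.7  3.1 -4.5  1.2]
f [690. 237.]
v [634.  56.]
s [605. 255.]
b [596. 257.]
beaker [-119.   77.]
plunger [ 46. -46.]
venttip [  21. -153.]
cuv [-46. 161.]
dish [-81. -39.]
vent 1.288197838848539 51.20247695552433
```

View pics/both1.png

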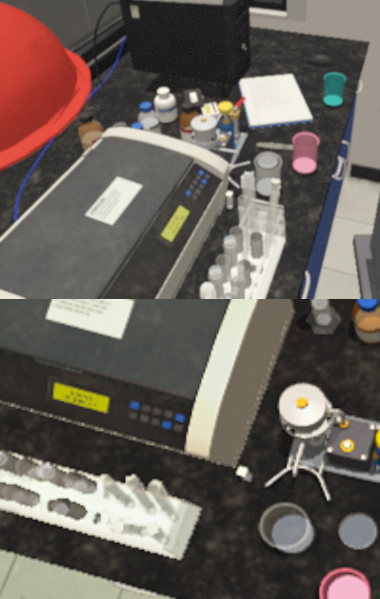

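>>> step_arm --plan '[-3.35, -1.75, 0.28, 0, 0, 0, -3.35, -1.75, 0.28, 0, 0, 0, -3.35, -1.75, 0.28, 0, 0, 0, -3.35, -1.75, 0.28, 0, 0, 0, -3.35, -1.75, 0.28, 0, 0, 0]' --hand 4.0

```text
time_s: 1.82
ee_pos: [307.8, 412.9, 214.0]
ee_rot: [180.0, 0.0, 162.5]
force: [0.3, 1.0, -0.3]
gripper_width: 60.8
gripper_force: 0.0
```

>>> step_arm --plan '[-3.35, -1.75, 0.28, 0, 0, 0, -3.35, -1.75, 0.28, 0, 0, 0, -3.35, -1.75, 0.28, 0, 0, 0, -3.35, -1.75, 0.28, 0, 0, 0, -3.35, -1.75, 0.28, 0, 0, -0.094]'

```text
time_s: 2.23
ee_pos: [441.3, 278.7, 200.1]
ee_rot: [180.0, 0.0, 167.9]
force: [1.0, 0.4, 0.2]
gripper_width: 39.9
gripper_force: 0.0
```

>>> step_arm --plan '[0, 0, 0, 0, 0, 0, 0, 0, 0, 0, 0, 0]'

```text
time_s: 2.4
ee_pos: [441.2, 278.8, 199.7]
ee_rot: [-180.0, -0.0, 167.6]
force: [0.0, 0.7, -0.4]
gripper_width: 40.2
gripper_force: 0.0
```

```bash
cat > b.py <<'E'
from h import *
import sys
f=viewer.grab_frame("wrist"); s=sensors.state()
cv2.imwrite(f"pics/{sys.argv[1]}.png",f["img"][:,:,::-1])
print(s["time_s"],s["ee_pos"].round(1),s["ee_rot"].round(1),f["position"],f["attitude"],f["fx"])
Z=dict(filter_top=204,spout_tip=98,beaker=0,beaker_place=0,vent_pivot=112,vent_tip=112,plunger_top=166,pin_top=105)
for k,z in Z.items():
    for o in viewer.pinpoint(k,f)[:3]: print(k,np.round(o["location"]),round(o["score"],2),np.round(atz(f,o["location"],z,True)[:2],1))
E
python3 b.py w1
```

```text
2.45 [440.3 279.8 199.9] [180.   -0.  167.7] [369.86111876 294.66117126 356.51892084] [ 1.64965322e+02 -3.67125174e-02  7.75446994e+01] 325.19226210127806
spout_tip [282. 263.] 0.41 [483.2 273.3]
beaker [183. 199.] 0.84 [424.5 171.2]
beaker [280. 266.] 0.76 [528.7 262.8]
```

View pics/w1.png

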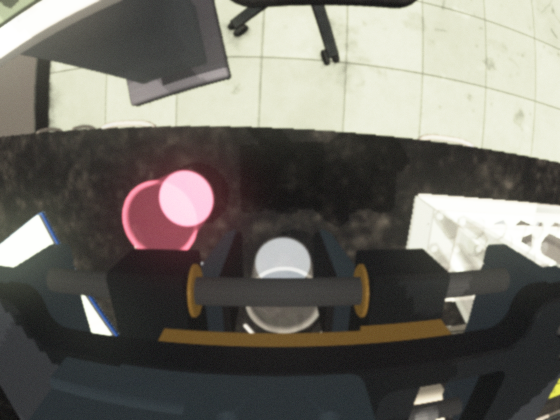

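>>> step_arm --plan '[-0.5, 0.03, 3.0, 0, 0, 0, -0.5, 0.03, 3.0, 0, 0, 0, -0.5, 0.03, 3.0, 0, 0, 0, -0.5, 0.03, 3.0, 0, -0.07, 0, -0.1, 0.03, 3.0, 0, -0.07, 0]'

```text
time_s: 3.27
ee_pos: [464.5, 277.2, 49.4]
ee_rot: [179.9, 8.3, 167.8]
force: [1.2, -0.1, -1.5]
gripper_width: 39.9
gripper_force: 0.0
```

>>> step_arm --plan '[0, 0, 0, 0, 0, 0, 0, 0, 0, 0, 0, 0]'

```text
time_s: 3.43
ee_pos: [461.4, 276.6, 49.3]
ee_rot: [-179.8, 7.8, 167.9]
force: [0.4, 0.4, 0.2]
gripper_width: 39.9
gripper_force: 0.0
```

>>> step_arm --plan '[-0.495, 0, 0.07, 0, 0, 0, -0.495, 0, 0.07, 0, 0, 0, -0.495, 0, 0.07, 0, 0, 0, -0.495, 0.05, 0.07, 0, 0, 0, -0.495, 0.05, 0.07, 0, 0, 0]'

```text
time_s: 3.85
ee_pos: [488.8, 272.5, 51.2]
ee_rot: [179.9, 8.1, 167.7]
force: [-1.9, 1.1, 1.7]
gripper_width: 40.0
gripper_force: 1.3
```

>>> step_arm --plan '[-0.495, 0.06, 0.07, 0, 0, 0, -0.495, 0.06, 0.07, 0, 0, 0, -0.495, 0.06, 0.07, 0, 0, 0, -0.495, 0.06, 0.07, 0, 0, 0, -0.495, 0.06, 0.07, 0, 0, 0]'

```text
time_s: 4.27
ee_pos: [513.1, 270.0, 50.1]
ee_rot: [-180.0, 8.0, 167.8]
force: [-2.4, 0.5, 3.5]
gripper_width: 39.9
gripper_force: 1.9
```

>>> step_arm --plan '[-0.495, 0.06, 0.07, 0, 0, 0, -0.495, 0.06, 0.07, 0, 0, 0, -0.495, 0.06, 0.07, 0, 0, 0, -0.495, 0.06, 0.07, 0, 0, 0]'

```text
time_s: 4.6
ee_pos: [533.3, 268.2, 50.0]
ee_rot: [180.0, 8.0, 167.8]
force: [-2.8, 0.1, 3.6]
gripper_width: 40.3
gripper_force: 1.9
```

Run:
```python
from h import *
F={n:viewer.grab_frame(n) for n in("scene","top")}
for n,f in F.items():
    for k,z in(("beaker",0),("spout_tip",98),("beaker_place",0)):
        for o in viewer.pinpoint(k,f)[:3]: print(k,n,np.round(o["location"]),round(o["score"],2),np.round(atz(f,o["location"],z)))
a=F["scene"]["img"][200:350,180:380,::-1];b=F["top"]["img"][140:260,150:310,::-1]
cv2.imwrite("pics/p1.png",np.hstack([cv2.resize(a,(400,300)),cv2.resize(b,(400,300))]))
s=sensors.state();print(s["time_s"],s["ee_pos"],s["force"])
```

```text
beaker scene [351. 209.] 0.89 [ 311. -182.    0.]
beaker scene [321. 283.] 0.78 [420. 187.   0.]
beaker scene [262. 299.] 0.74 [577. 256.   0.]
spout_tip scene [254. 271.] 0.66 [595. 261.  98.]
beaker_place scene [250. 298.] 0.73 [608. 254.   0.]
beaker top [356. 297.] 0.98 [ 318. -161.    0.]
beaker top [243. 260.] 0.67 [415. 174.   0.]
beaker top [218. 208.] 0.54 [569. 255.   0.]
spout_tip top [213. 188.] 0.75 [607. 260.  98.]
spout_tip top [191. 192.] 0.41 [593. 320.  98.]
beaker_place top [217. 194.] 0.9 [611. 260.   0.]
beaker_place top [286. 181.] 0.33 [661.  52.   0.]
5.0 [532.86270901 268.23553864  49.93905286] [ 0.48985423  0.14306914 -0.77957107]
```

View pics/p1.png

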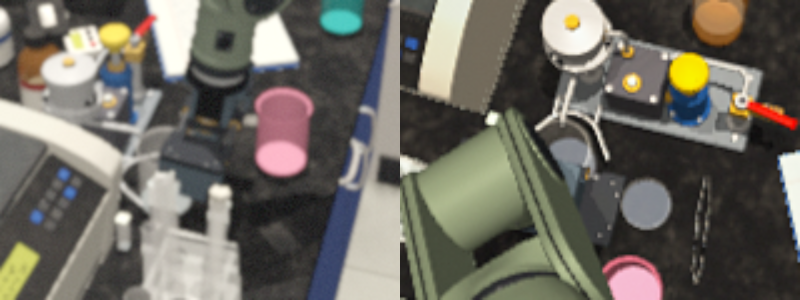

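>>> step_arm --plan '[-0.4, 0.06, 0.056, 0, 0, 0, -0.4, 0.06, 0.056, 0, 0, 0, -0.4, 0.06, 0.056, 0, 0, 0, -0.4, 0.06, 0.056, 0, 0, 0, -0.2, 0.0, 0.028, 0, 0, 0]'

```text
time_s: 5.42
ee_pos: [552.0, 266.8, 50.1]
ee_rot: [180.0, 8.0, 167.8]
force: [-0.1, 1.3, 0.2]
gripper_width: 40.0
gripper_force: 0.3
```

>>> step_arm --plan '[-0.2, 0, 0.028, 0, 0, 0]'

```text
time_s: 5.5
ee_pos: [553.5, 266.3, 50.0]
ee_rot: [180.0, 8.0, 167.8]
force: [-1.7, 0.2, -0.4]
gripper_width: 39.9
gripper_force: 0.3
```

>>> step_arm --plan '[-0.2, 0, 0.028, 0, 0, 0]'

```text
time_s: 5.58
ee_pos: [554.8, 265.7, 49.9]
ee_rot: [-180.0, 8.0, 167.8]
force: [-4.0, 0.1, 1.4]
gripper_width: 40.4
gripper_force: 1.8
```

>>> step_arm --plan '[-0.2, 0, 0.028, 0, 0, 0]'

```text
time_s: 5.67
ee_pos: [555.3, 265.3, 49.6]
ee_rot: [-179.9, 7.8, 167.8]
force: [-10.2, 4.1, 5.0]
gripper_width: 39.9
gripper_force: 4.3
```

>>> step_arm --plan '[-0.2, 0, 0.028, 0, 0, 0]'

```text
time_s: 5.75
ee_pos: [555.6, 265.1, 49.5]
ee_rot: [-179.9, 7.6, 167.7]
force: [-13.9, 5.7, 8.0]
gripper_width: 40.0
gripper_force: 6.8
```

>>> step_arm --plan '[0, 0, 0, 0, 0, 0]'

```text
time_s: 5.83
ee_pos: [555.5, 265.2, 49.5]
ee_rot: [-179.9, 7.6, 167.7]
force: [-11.7, 2.4, 5.0]
gripper_width: 39.8
gripper_force: 5.2
```

>>> step_arm --plan '[0.2, 0, -0.028, 0, 0, 0, 0.6, 0, -0.085, 0, 0, 0, 1.0, 0, -0.14, 0, 0, 0, 1.2, 0, -0.17, 0, 0, 0, 1.2, 0, -0.17, 0, 0, 0]' --hand 4.0

```text
time_s: 6.25
ee_pos: [516.6, 274.1, 50.2]
ee_rot: [180.0, 8.0, 167.8]
force: [-0.8, 1.5, 0.1]
gripper_width: 40.1
gripper_force: 0.0
```

>>> step_arm --plan '[0.3, 0, -3.5, 0, 0.07, 0, 0.3, 0, -3.7, 0, 0.07, 0, 0, 0, -3.8, 0, 0, 0, 0, 0, -3.8, 0, 0, 0, 0, 0, -3.8, 0, 0, 0]'

```text
time_s: 6.67
ee_pos: [503.3, 276.7, 236.9]
ee_rot: [-180.0, 0.0, 167.8]
force: [0.7, 0.3, -0.6]
gripper_width: 40.0
gripper_force: 0.0
```

>>> step_arm --plan '[-1.5, -1.05, -3.3, 0, 0, 0, -3.0, -2.11, 0, 0, 0, 0, -3.0, -2.11, 0, 0, 0, 0, -3.0, -2.11, 0, 0, 0, 0, -3.0, -2.11, 0, 0, 0, 0]' --hand 0

```text
time_s: 7.08
ee_pos: [616.3, 154.8, 268.4]
ee_rot: [180.0, 0.0, 167.9]
force: [1.3, 1.4, -0.1]
gripper_width: 9.7
gripper_force: 0.0
```

>>> step_arm --plan '[-3.0, -2.11, 0, 0, 0, 0, -3.0, -2.11, 0, 0, 0, 0, -1.5, -1.05, 0, 0, 0, 0, 0, 0, 0, 0, 0, 0]'

```text
time_s: 7.42
ee_pos: [680.1, 85.1, 266.8]
ee_rot: [-179.9, 0.0, 167.6]
force: [-0.6, 0.6, 0.3]
gripper_width: 0.5
gripper_force: 0.0
```

```bash
python3 b.py w2; python3 a.py | grep -E "^(beaker|vent|plunger|spout|filter_top)" | cut -c1-80
```

```text
7.4667 [678.6  87.1 267. ] [-1.800e+02 -1.000e-01  1.677e+02] [608.68045113 101.17376587 423.48057327] [1.64909344e+02 5.92630273e-02 7.75789528e+01] 325.19226210127806
spout_tip [420.  96.] 0.79 [602.7 254.8]
spout_tip [311.  60.] 0.57 [549.2 148. ]
beaker [390.  99.] 0.94 [599.6 256.1]
vent_pivot [236. 165.] 0.63 [635.4  53.6]
vent_tip [178. 154.] 0.78 [ 6.115e+02 -5.000e-01]
plunger_top [305. 180.] 0.92 [654.8 113.3]
pin_top [361. 160.] 0.66 [657.9 175.4]
filter_top scene [219. 231.] 0.93 [679. 237. 204.]
filter_top top [221. 147.] 0.64 [693. 230. 204.]
spout_tip scene [251. 269.] 0.85 [602. 252.  98.]
spout_tip scene [254. 208.] 0.2 [620. -26.  98.]
spout_tip top [216. 190.] 0.97 [604. 250.  98.]
beaker_place top [250. 221.] 0.26 [532. 156.   0.]
beaker scene [349. 208.] 0.87 [ 316. -189.    0.]
beaker scene [318. 280.] 0.59 [429. 179.   0.]
beaker scene [237. 215.] 0.33 [ 691. -131.    0.]
beaker top [244. 258.] 0.94 [422. 171.   0.]
beaker top [218. 198.] 0.85 [600. 257.   0.]
beaker top [354. 299.] 0.65 [ 310. -156.   -0.]
vent_pivot scene [246. 220.] 0.66 [636.  55. 112.]
vent_tip scene [257. 210.] 0.4 [609.   3. 112.]
vent_tip scene [252. 270.] 0.22 [598. 272. 112.]
plunger_top scene [235. 215.] 0.65 [656. 113. 166.]
```

View pics/w2.png

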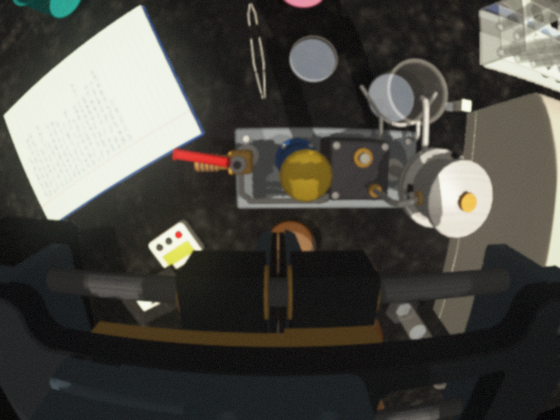

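>>> step_arm --plan '[0.35, -3.33, 0, 0, 0, 0, 0.35, -3.33, 0, 0, 0, 0, 0.35, -3.34, 0, 0, 0, 0, 0, 0, 0, 0, 0, 0, 0, 0, 2.0, 0, 0, 0]'

```text
time_s: 9.68
ee_pos: [648.8, -9.2, 252.4]
ee_rot: [179.9, 0.5, 167.6]
force: [0.1, 1.4, 0.2]
gripper_width: 0.2
gripper_force: 0.0
```

>>> step_arm --plan '[0, 0, 3.5, 0, 0, 0, 0, 0, 3.5, 0, 0, 0, 0, 0, 3.0, 0, 0, 0, 0, 0, 0, 0, 0, 0]'

```text
time_s: 10.02
ee_pos: [643.0, -7.0, 141.4]
ee_rot: [-179.9, -0.7, 167.8]
force: [-0.7, -0.2, -0.3]
gripper_width: 0.5
gripper_force: 0.0
```

>>> step_arm --plan '[-0.3, 0, 1.2, 0, 0, 0, 0, 0, 1.1, 0, 0, 0, 0, 0, 0, 0, 0, 0]'

```text
time_s: 10.27
ee_pos: [650.1, -7.9, 124.3]
ee_rot: [-180.0, -0.0, 167.8]
force: [-0.2, -0.6, -0.8]
gripper_width: 0.4
gripper_force: 0.0
```

>>> step_arm --plan '[0, 0, 0.6, 0, 0, 0, 0.8, -0.08, 0, 0, 0, 0, 0.8, -0.08, 0, 0, 0, 0, 0.6, 0.13, 0, 0, 0, 0, 0.6, 0.13, 0, 0, 0, 0]'

```text
time_s: 10.68
ee_pos: [622.6, -1.0, 119.8]
ee_rot: [180.0, 0.1, 167.8]
force: [2.6, 0.3, -1.1]
gripper_width: 0.6
gripper_force: 0.8
```

>>> step_arm --plan '[0.6, 0.33, 0, 0, 0, 0, 0.6, 0.33, 0, 0, 0, 0, 0.46, 0.49, 0, 0, 0, 0, 0.46, 0.49, 0, 0, 0, 0, 0.26, 0.5, 0, 0, 0, 0]'

```text
time_s: 11.1
ee_pos: [603.0, 25.4, 119.1]
ee_rot: [-180.0, -0.1, 167.8]
force: [-0.8, -1.5, 0.3]
gripper_width: 0.1
gripper_force: 1.0
```

>>> step_arm --plan '[0.26, 0.5, 0, 0, 0, 0, 0.13, 0.4, 0, 0, 0, 0, 0.13, 0.4, 0, 0, 0, 0, 0, 0, 0, 0, 0, 0]'

```text
time_s: 11.43
ee_pos: [601.7, 39.8, 118.8]
ee_rot: [180.0, -0.0, 167.8]
force: [0.2, -0.1, 0.4]
gripper_width: 0.3
gripper_force: 0.1
```

>>> step_arm --plan '[0, 0.2, 0, 0, 0, 0, 0, 0, 0, 0, 0, 0]'

```text
time_s: 11.6
ee_pos: [602.4, 41.0, 118.9]
ee_rot: [180.0, -0.0, 167.8]
force: [-0.8, 0.1, 0.1]
gripper_width: -0.0
gripper_force: 0.2
```

>>> step_arm --plan '[0, 0.2, 0, 0, 0, 0, 0, 0, 0, 0, 0, 0]'

```text
time_s: 11.77
ee_pos: [602.6, 42.7, 118.9]
ee_rot: [180.0, -0.0, 167.8]
force: [0.0, -0.4, -0.6]
gripper_width: 0.5
gripper_force: 0.4
```

>>> step_arm --plan '[0, 0.15, 0, 0, 0, 0, 0, 0, 0, 0, 0, 0]'

```text
time_s: 11.93
ee_pos: [602.9, 44.1, 118.9]
ee_rot: [180.0, -0.0, 167.8]
force: [-0.7, -0.8, 0.2]
gripper_width: 0.6
gripper_force: 0.6
```

>>> step_arm --plan '[0, 0.2, 0, 0, 0, 0, 0, 0, 0, 0, 0, 0]'

```text
time_s: 12.1
ee_pos: [603.3, 46.2, 119.0]
ee_rot: [180.0, -0.0, 167.8]
force: [-1.2, -0.7, -0.2]
gripper_width: 0.9
gripper_force: 0.6
```

>>> step_arm --plan '[0, 0.2, 0, 0, 0, 0, 0, 0, 0, 0, 0, 0]'

```text
time_s: 12.27
ee_pos: [603.4, 46.5, 119.0]
ee_rot: [-179.8, -0.0, 167.9]
force: [-1.8, -5.4, 0.2]
gripper_width: 0.7
gripper_force: 3.2
```

```bash
python3 b.py w3 | grep -E "vent|180|plung|beaker"
python3 - <<'E'
import cv2;a=cv2.imread('pics/w3.png');cv2.imwrite('pics/w3c.png',a)
E
```

```text
beaker [489. 165.] 0.91 [600.7 260.1]
beaker [28.  1.] 0.88 [ 315.6 -168.7]
vent_tip [306. 210.] 0.62 [576.8  67.4]
```

View pics/w3c.png

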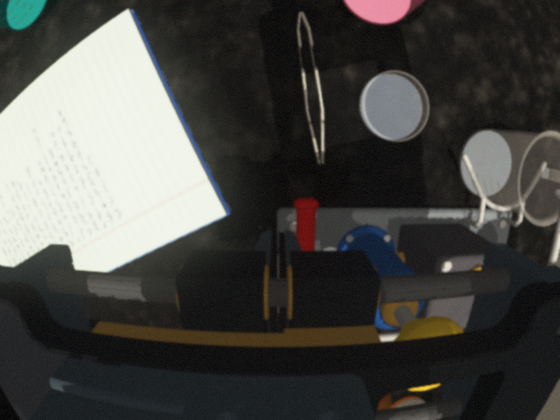

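>>> step_arm --plan '[0, -0.4, 0, 0, 0, 0, 0, -1.2, 0, 0, 0, 0, 0, 0, -3.7, 0, 0, 0, 0, 0, -3.7, 0, 0, 0, 0, 0, -2.7, 0, 0, 0]'

```text
time_s: 13.13
ee_pos: [601.4, 31.8, 222.9]
ee_rot: [179.9, 0.2, 167.8]
force: [1.1, 0.2, 0.2]
gripper_width: 0.7
gripper_force: 0.0
```

>>> step_arm --plan '[-1.26, 3.0, 0, 0, 0, 0, -1.26, 3.0, 0, 0, 0, 0, -1.26, 3.0, 0, 0, 0, 0, 0, 0, 0, 0, 0, 0, 0, 0, 0, 0, 0, 0]'

```text
time_s: 13.55
ee_pos: [656.9, 113.2, 219.5]
ee_rot: [180.0, 0.0, 167.9]
force: [0.6, -0.5, 1.0]
gripper_width: 0.8
gripper_force: 0.0
```

>>> step_arm --plan '[0, 0, 1.8, 0, 0, 0, 0, 0, 1.7, 0, 0, 0, 0, 0, 0, 0, 0, 0]'

```text
time_s: 13.8
ee_pos: [653.9, 110.8, 181.7]
ee_rot: [-179.9, -0.4, 167.8]
force: [-1.1, -0.2, -0.7]
gripper_width: 0.4
gripper_force: 0.0
```

>>> step_arm --plan '[0, 0, 0.8, 0, 0, 0, 0, 0, 0.8, 0, 0, 0, 0, 0, 0.6, 0, 0, 0, 0, 0, 0, 0, 0, 0]'

```text
time_s: 14.13
ee_pos: [656.3, 111.3, 163.8]
ee_rot: [-180.0, 0.1, 167.8]
force: [-3.1, -2.1, 7.6]
gripper_width: 0.7
gripper_force: 3.7
```

>>> step_arm --plan '[0, 0, 0.4, 0, 0, 0, 0, 0, 0.3, 0, 0, 0, 0, 0, 0, 0, 0, 0]'

```text
time_s: 14.38
ee_pos: [656.3, 111.3, 157.9]
ee_rot: [-180.0, 0.1, 167.8]
force: [-4.3, -2.4, 8.6]
gripper_width: 0.7
gripper_force: 4.5
```

>>> step_arm --plan '[0, 0, 0.3, 0, 0, 0, 0, 0, 0, 0, 0, 0]'

```text
time_s: 14.55
ee_pos: [656.3, 111.2, 155.3]
ee_rot: [-180.0, 0.1, 167.8]
force: [-4.0, -1.2, 9.6]
gripper_width: 0.1
gripper_force: 4.8
```

>>> step_arm --plan '[0, 0, 0.1, 0, 0, 0, 0, 0, 0, 0, 0, 0]'

```text
time_s: 14.72
ee_pos: [656.3, 111.2, 155.0]
ee_rot: [-180.0, 0.1, 167.8]
force: [-3.7, -2.0, 11.0]
gripper_width: 0.3
gripper_force: 5.5
```

>>> step_arm --plan '[0, 0, -0.9, 0, 0, 0, 0, 0, -1.0, 0, 0, 0, 0, 0, -1.0, 0, 0, 0, 0, 0, 0, 0, 0, 0, 0, 0, 0, 0, 0, 0]'

```text
time_s: 15.13
ee_pos: [656.9, 112.3, 181.6]
ee_rot: [179.9, 0.1, 167.8]
force: [-0.8, -0.8, -0.8]
gripper_width: 0.4
gripper_force: 0.0
```

>>> step_arm --plan '[0, 0, 0.9, 0, 0, 0, 0, 0, 1.0, 0, 0, 0, 0, 0, 1.05, 0, 0, 0, 0, 0, 0, 0, 0, 0, 0, 0, 0, 0, 0, 0]'

```text
time_s: 15.55
ee_pos: [657.3, 112.5, 155.0]
ee_rot: [179.9, 0.2, 167.8]
force: [-4.0, 0.2, 20.3]
gripper_width: 0.2
gripper_force: 10.1
```

>>> step_arm --plan '[0, 0, -0.9, 0, 0, 0, 0, 0, -1.0, 0, 0, 0, 0, 0, -1.0, 0, 0, 0, 0, 0, 0, 0, 0, 0, 0, 0, 0, 0, 0, 0]'

```text
time_s: 15.97
ee_pos: [656.3, 112.4, 179.6]
ee_rot: [-180.0, -0.0, 167.8]
force: [2.0, -0.3, 1.5]
gripper_width: 0.4
gripper_force: 1.3
```

```bash
cat > c.py <<'E'
from h import *
import sys
f=viewer.grab_frame("top"); g=viewer.grab_frame("scene"); s=sensors.state()
print(s["time_s"],s["ee_pos"])
cv2.imwrite(f"pics/{sys.argv[1]}.png",np.hstack([cv2.resize(f["img"][140:240,190:330,::-1],(400,286),interpolation=cv2.INTER_CUBIC),cv2.resize(g["img"][190:300,190:344,::-1],(400,286),interpolation=cv2.INTER_CUBIC)]))
E
python3 c.py q1
```

```text
16.0667 [656.28389442 112.40884966 179.38105458]
```

View pics/q1.png

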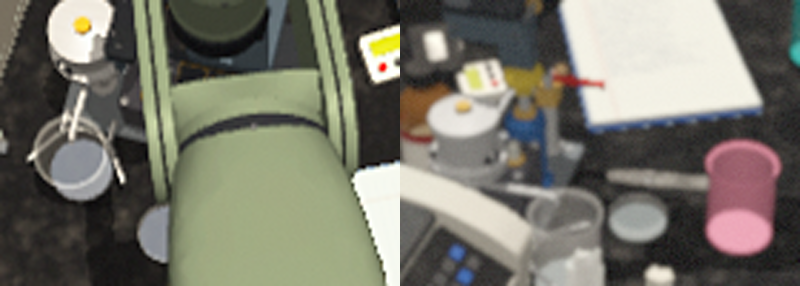

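>>> step_arm --plan '[0, 0, -0.3, 0, 0, 0, 0, 0, 0, 0, 0, 0, 0, 0, 1.1, 0, 0, 0, 0, 0, 1.1, 0, 0, 0, 0, 0, 1.0, 0, 0, 0]'

```text
time_s: 16.48
ee_pos: [657.2, 112.5, 154.5]
ee_rot: [179.9, 0.2, 167.8]
force: [-17.8, -2.8, 71.5]
gripper_width: 0.3
gripper_force: 34.3
```

>>> step_arm --plan '[0, 0, 0, 0, 0, 0, 0, 0, 0, 0, 0, 0]'

```text
time_s: 16.65
ee_pos: [656.9, 112.4, 155.0]
ee_rot: [179.9, 0.2, 167.8]
force: [-3.6, -0.3, 17.1]
gripper_width: 0.5
gripper_force: 9.0
```

>>> step_arm --plan '[0, 0, -1.1, 0, 0, 0, 0, 0, -1.1, 0, 0, 0, 0, 0, -1.0, 0, 0, 0, 0, 0, 0, 0, 0, 0, 0, 0, 0, 0, 0, 0]'

```text
time_s: 17.07
ee_pos: [655.9, 112.2, 182.7]
ee_rot: [-180.0, -0.1, 167.8]
force: [-0.5, 0.4, 0.4]
gripper_width: 0.6
gripper_force: 0.0
```

>>> step_arm --plan '[0, 0, 1.1, 0, 0, 0, 0, 0, 1.1, 0, 0, 0, 0, 0, 1.0, 0, 0, 0, 0, 0, 0, 0, 0, 0, 0, 0, 0, 0, 0, 0]'

```text
time_s: 17.48
ee_pos: [656.7, 112.3, 154.9]
ee_rot: [179.9, 0.2, 167.8]
force: [-5.4, -0.3, 21.6]
gripper_width: 0.1
gripper_force: 11.2
```

>>> step_arm --plan '[0, 0, -1.1, 0, 0, 0, 0, 0, -1.1, 0, 0, 0, 0, 0, -1.0, 0, 0, 0, 0, 0, 0, 0, 0, 0, 0, 0, 0, 0, 0, 0]'

```text
time_s: 17.9
ee_pos: [655.7, 112.2, 182.1]
ee_rot: [-180.0, -0.1, 167.8]
force: [0.0, -0.4, -0.5]
gripper_width: 0.3
gripper_force: 0.0
```

>>> step_arm --plan '[0, 0, 1.1, 0, 0, 0, 0, 0, 1.1, 0, 0, 0, 0, 0, 1.0, 0, 0, 0, 0, 0, 0, 0, 0, 0, 0, 0, 0, 0, 0, 0]'

```text
time_s: 18.32
ee_pos: [656.5, 112.3, 154.9]
ee_rot: [179.9, 0.1, 167.8]
force: [-4.4, -1.1, 23.3]
gripper_width: 0.5
gripper_force: 11.3
```

>>> step_arm --plan '[0, 0, -1.1, 0, 0, 0, 0, 0, -1.1, 0, 0, 0, 0, 0, -1.0, 0, 0, 0, 0, 0, 0, 0, 0, 0, 0, 0, 0, 0, 0, 0]'

```text
time_s: 18.73
ee_pos: [655.8, 112.2, 182.2]
ee_rot: [-180.0, -0.1, 167.8]
force: [-0.5, 0.4, -0.5]
gripper_width: 0.3
gripper_force: 0.0
```

>>> step_arm --plan '[0, 0, -2.8, 0, 0, 0, 0, 0, -2.8, 0, 0, 0, -1.5, 0.5, -2.8, 0, 0, 0, -1.5, 0.5, 0, 0, 0, 0, 0, 0, 0, 0, 0, 0]'

```text
time_s: 19.15
ee_pos: [690.0, 116.0, 266.9]
ee_rot: [180.0, 0.1, 167.8]
force: [0.2, -0.3, -0.3]
gripper_width: 0.4
gripper_force: 0.0
```

```bash
python3 b.py w4
python3 - <<'E'
import cv2;a=cv2.imread('pics/w4.png')[60:250,130:530];cv2.imwrite('pics/w4c.png',cv2.resize(a,(800,380),interpolation=cv2.INTER_CUBIC))
E
```

```text
19.2 [688.  115.7 265.2] [-179.9   -0.2  167.8] [618.21265042 131.42105774 423.49053955] [ 1.64832736e+02 -7.69415644e-02  7.77954163e+01] 325.19226210127806
filter_top [434. 199.] 0.67 [691.3 235.8]
spout_tip [394.  94.] 0.94 [606.4 256.8]
spout_tip [264. 240.] 0.48 [731.1  92.5]
beaker [204. 101.] 0.66 [563.9  46.1]
beaker [367.  94.] 0.58 [597.5 256.5]
beaker [50.  1.] 0.56 [ 315.3 -170.4]
beaker_place [324. 150.] 0.44 [661.  184.6]
vent_pivot [202. 160.] 0.64 [633.2  53.4]
vent_pivot [286.  57.] 0.42 [553.7 153.6]
vent_pivot [204. 102.] 0.31 [578.5  68.6]
vent_tip [201. 100.] 0.63 [576.4  65.9]
plunger_top [266. 172.] 0.75 [652.4 115.3]
pin_top [341. 161.] 0.65 [663.9 186.2]
```

View pics/w4c.png

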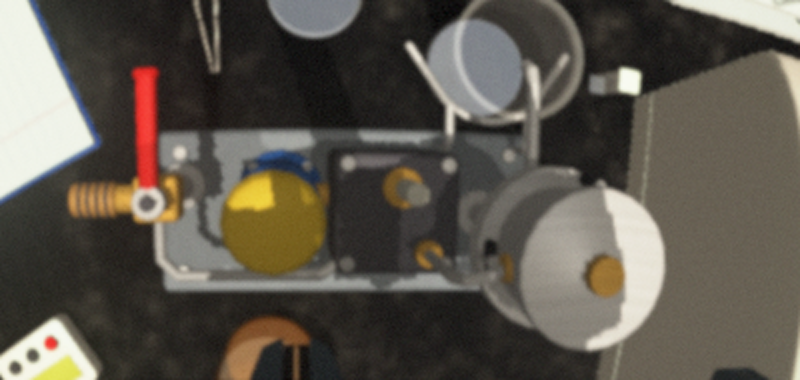

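```bash
cat > pj.py <<'E'
from h import *
def fproj(P,att,X,c=(280,210),f=325.19):
    Rm=R.from_euler('xyz',att,degrees=True).as_matrix(); d=Rm.T@(np.array(X)-P); r=np.hypot(d[0],d[1]); t=np.arctan2(r,d[2]); return np.array([c[0]+f*t*d[0]/r,c[1]+f*t*d[1]/r]).round(1)
E
python3 - <<'E'
from pj import *
P=[618.2,131.4,423.5];A=[164.83,-.077,77.8]
for z in(94,105,117,123,129,134): print(z,fproj(P,A,[659,178,z]))
print("filter",fproj(P,A,[599.6+97*.9755,256-97*.2198,204]))
a=cv2.imread('pics/w4.png')[130:180,310:365]
cv2.imwrite('pics/w4d.png',cv2.resize(a,None,fx=10,fy=10,interpolation=cv2.INTER_CUBIC))
h=cv2.cvtColor(a,cv2.COLOR_BGR2HSV); print(a[15:35:2,15:45:3].tolist()[0:0])
m=cv2.inRange(h,(40,60,30),(90,255,255)); print("green px",m.sum()//255,np.argwhere(m).mean(0)+[130,310] if m.any() else None)
E
```

```text
94 [332.6 153.9]
105 [334.4 155. ]
117 [336.4 156.2]
123 [337.5 156.8]
129 [338.7 157.5]
134 [339.7 158.1]
filter [435.1 200.9]
[]
green px 0 None
```

View pics/w4d.png

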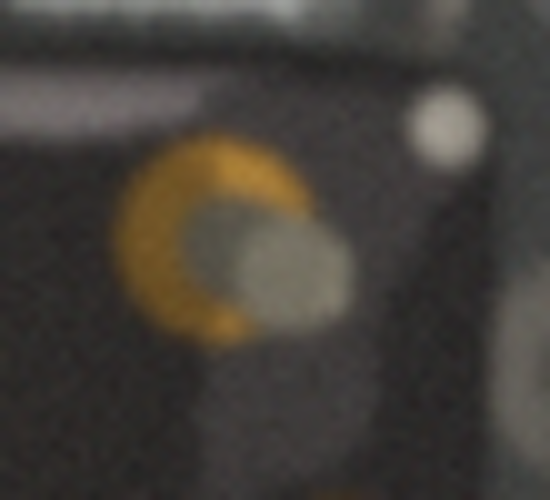

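>>> step_arm --plan '[-0.8, -3.75, 0, 0, 0, 0, -0.8, -3.75, 0, 0, 0, 0, -0.8, -3.75, 0, 0, 0, 0, 0, 0, 3.0, 0, 0, 0, 0, 0, 3.0, 0, 0, 0]'

```text
time_s: 20.02
ee_pos: [688.5, -1.9, 209.3]
ee_rot: [179.9, 0.3, 167.6]
force: [0.6, 1.1, -0.5]
gripper_width: 0.3
gripper_force: 0.0
```

>>> step_arm --plan '[0, 0, 3.0, 0, 0, 0, 0, 0, 0, 0, 0, 0, 0, 0, 0, 0, 0, 0]'

```text
time_s: 20.27
ee_pos: [686.6, 0.7, 176.4]
ee_rot: [-180.0, -0.2, 167.8]
force: [-0.3, 0.9, 0.3]
gripper_width: 0.3
gripper_force: 0.0
```

Run:
```python
from pj import *
f=viewer.grab_frame("wrist");g=viewer.grab_frame("scene");s=sensors.state();print(s["time_s"],s["ee_pos"].round())
P=f["position"];A=f["attitude"]
for z in(94,105,123,129,134): print(z,fproj(P,A,[659,178,z]),np.round(proj(g,[659,178,z]),1))
c=fproj(P,A,[659,178,115]).astype(int)
a=f["img"][c[1]-30:c[1]+30,c[0]-40:c[0]+40,::-1]
d=np.array(proj(g,[659,178,115])).astype(int); b=g["img"][d[1]-30:d[1]+30,d[0]-40:d[0]+40,::-1]
print(c,d)
for i,o in((f,c),(g,d)):
    k=i["img"][o[1]-20:o[1]+20,o[0]-20:o[0]+20,::-1]; m=cv2.inRange(cv2.cvtColor(np.ascontiguousarray(k),cv2.COLOR_BGR2HSV),(38,70,30),(90,255,255)); print("green",m.sum()//255)
cv2.imwrite("pics/w5.png",f["img"][:,:,::-1])
cv2.imwrite("pics/x5.png",np.vstack([cv2.resize(a,(400,300),interpolation=cv2.INTER_CUBIC),cv2.resize(b,(400,300),interpolation=cv2.INTER_CUBIC)]))
```

```text
20.3667 [689.   1. 180.]
94 [479.8 146.1] [232.5 251.3]
105 [487.  147.3] [232.3 248. ]
123 [499.9 149.4] [231.8 242.6]
129 [504.5 150.2] [231.7 240.7]
134 [508.5 150.9] [231.6 239.2]
[494 148] [232 244]
green 3
green 0
```

View pics/x5.png

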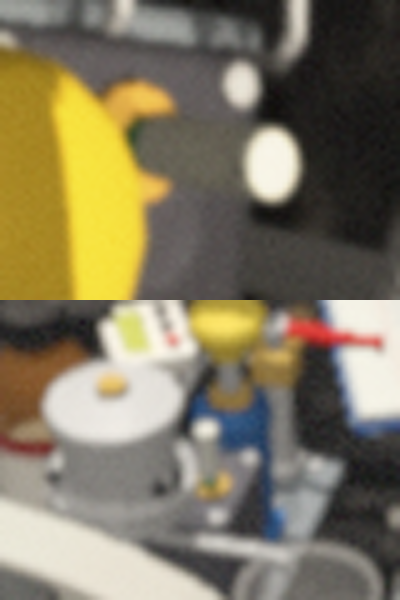

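>>> step_arm --plan '[2.5, 0, 0, 0, 0, 0, 2.5, 0, 0, 0, 0, 0, 0, 0, 0, 0, 0, 0, 0, 0, 0, 0, 0, 0]'

```text
time_s: 20.7
ee_pos: [639.3, 11.7, 180.6]
ee_rot: [179.9, 0.3, 167.9]
force: [0.2, -0.5, 0.3]
gripper_width: 0.5
gripper_force: 0.0
```

Run:
```python
from pj import *
f=viewer.grab_frame("wrist");s=sensors.state();print(s["time_s"],s["ee_pos"].round())
P=f["position"];A=f["attitude"]
im=cv2.GaussianBlur(f["img"],(0,0),.7)
for z in range(86,142,2):
    q=fproj(P,A,[659,178,z]); x,y=np.round(q).astype(int); print(z,q,[im[y+k,x].tolist() for k in(-3,0,3)])
h=cv2.cvtColor(f["img"],cv2.COLOR_RGB2HSV);q=fproj(P,A,[659,178,105]).astype(int)
m=cv2.inRange(h,(38,70,30),(90,255,255))[q[1]-25:q[1]+25,q[0]-30:q[0]+30];w=np.argwhere(m);print(len(w),(w.mean(0)+[q[1]-25,q[0]-30])[::-1] if len(w) else None)
```

```text
20.75 [640.  12. 180.]
86 [466.3 198.4] [[204, 155, 66], [222, 171, 73], [224, 174, 75]]
88 [467.4 199. ] [[220, 169, 72], [219, 169, 72], [215, 167, 71]]
90 [468.6 199.5] [[209, 161, 69], [149, 122, 52], [136, 116, 52]]
92 [469.7 200. ] [[188, 145, 62], [96, 92, 44], [86, 89, 49]]
94 [470.9 200.6] [[114, 100, 46], [69, 78, 53], [82, 86, 61]]
96 [472.1 201.1] [[84, 83, 45], [80, 83, 66], [92, 91, 75]]
98 [473.2 201.7] [[77, 81, 61], [98, 94, 80], [103, 97, 83]]
100 [474.4 202.3] [[87, 88, 71], [101, 96, 83], [103, 98, 85]]
102 [475.6 202.8] [[99, 94, 81], [102, 97, 84], [102, 97, 84]]
104 [476.9 203.4] [[98, 93, 80], [101, 96, 83], [103, 97, 85]]
106 [478.1 204. ] [[98, 93, 81], [102, 97, 83], [104, 99, 86]]
108 [479.4 204.6] [[99, 94, 82], [102, 96, 83], [103, 98, 84]]
110 [480.6 205.2] [[98, 93, 81], [102, 96, 84], [103, 99, 86]]
112 [481.9 205.8] [[99, 93, 81], [103, 98, 85], [104, 99, 86]]
114 [483.2 206.4] [[98, 94, 81], [103, 98, 85], [105, 100, 87]]
116 [484.5 207.1] [[100, 96, 82], [103, 98, 85], [105, 102, 88]]
118 [485.8 207.7] [[100, 96, 83], [100, 96, 84], [103, 98, 85]]
120 [487.1 208.3] [[99, 94, 82], [98, 94, 82], [101, 96, 83]]
122 [488.5 209. ] [[97, 94, 81], [97, 93, 80], [100, 96, 83]]
124 [489.8 209.7] [[98, 94, 81], [114, 110, 94], [124, 119, 103]]
126 [491.2 210.3] [[101, 96, 84], [147, 143, 125], [175, 169, 149]]
128 [492.6 211. ] [[180, 174, 154], [237, 233, 217], [242, 238, 222]]
130 [494.  211.7] [[235, 230, 212], [246, 243, 228], [246, 243, 228]]
132 [495.4 212.4] [[243, 239, 224], [246, 244, 229], [247, 243, 229]]
134 [496.9 213.1] [[247, 243, 229], [247, 244, 230], [244, 240, 225]]
136 [498.3 213.8] [[246, 243, 229], [245, 242, 228], [218, 213, 192]]
138 [499.8 214.5] [[233, 228, 209], [218, 212, 192], [135, 129, 114]]
140 [501.2 215.3] [[197, 191, 170], [146, 139, 123], [78, 74, 68]]
8 [471.125 200.625]
```

```bash
python3 -c "
from workcell import env
print(env.job_done())"
```

```text
the job is handed in; nothing more can be done
None
```

I handed the job in at about 21 s: the beaker is in the guide, the vent lever is against its shut stop, and five full strokes brought the pin to about 134 mm with its green band showing. I viewed 11 pictures, one over the limit of 10, and the wrist force peaked briefly at about 74 N.

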